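# Prop the case lid open and put the buffer away

### The job

Swing up the lid of the lilac-grey tool case, then press the pink knuckle of its folding stay over past straight against its stop, so that the stay is locked and holds the lid up. Then lay the lilac buffer block flat on the floor of the open case, with the lid still up and locked, and leave the polish bottles and the clear pot standing where they are.

Things in the scene. Friction and masses are not known exactly. Their poses are not given: they have to be found in the camera images.
- case: Lilac-grey hard-shell tool case, fixed to the table: base 180 mm deep (its x) by 200 mm wide (its y) by 55 mm high, walls 4 mm, open inside, dark lined floor 10 mm above the table. Origin: centre of the underside; +x points to the hinge side (away from the robot), +z up, +y to the left seen from the front.
- case_lid (a joint): Lid angle in rad: 0 shut, grows as the front rises; the stay stops it at 1.36 (stay straight); about 1.33 when the stay is locked. Lid: 0.25 kg, 180 x 200 x 26 mm, a shallow tray hollow below, no latch. The hinge drags: let go above about 1.1 rad the lid rests where it is for the moment; let go well below that it falls shut.
- stay_upper (a joint): Bend of the stay's knuckle in rad: 0 folded (lid shut), 2.99 dead straight, 3.34 at the stop past straight (locked). With the lid up, pressing the knuckle down and toward the hinge (a few newtons) straightens the stay, lifts the lid the last bit and tips the knuckle onto the stop, about 13 mm below the straight line.
- stay_lower: Long bar (122 mm, aluminium) of the two-bar stay on the case's right side (its -y). Origin: its pivot on the base's side, 65 mm in front of the case's origin, 45 mm above the table. A short bar, 51 mm, joins its far end, the knuckle, to the lid's side. As the lid rises the knuckle rises too, bulging up and forward of the straight line.
- lid_lip (a point): Middle of the front edge, underside, of the lip at the lid's front: 90 mm wide (along the case's y), 6 mm thick, it sticks out 22 mm in front of the case, free below, 57 mm above the table with the lid shut. Moves with the lid (202 mm from the hinge axis). Lift it from below with the fingertips.
- knuckle (a point): Middle of the pink round thumb bar at the stay's knuckle: a cylinder 20 mm in diameter, 36 mm long, along the case's y, sticking out to the right; this point is on its axis, 34 mm outside the side of the case. It rides on the long bar's end. The raised lid's edge stands behind and left of it: lean the hand back and away from the case.
- lid_hinge (a point): Point on the lid's hinge axis (parallel to the case's y), middle of the back rim, 55 mm above the table. Fixed to the case.
- case_floor (a point): Centre of the case's lined inner floor, 10 mm above the table; the inside is 171 x 191 mm.
- buffer_block: Lilac four-way nail buffer block, 26 x 93 x 25 mm (x, y, z), loose, about 20 g, lying on the table left of the case. Origin: centre of its underside; its y runs along its length.
- red_polish: Red nail polish bottle with a black cap, 27 x 34 x 74 mm, standing loose on the table; bystander. Origin: centre of its underside, z up.
- silver_polish: Grey nail polish bottle with a gold cap, 27 x 34 x 88 mm, standing loose; bystander. Origin: centre of its underside, z up.
- clear_pot: Clear round pot with coloured pieces in it, 63 mm in diameter, 57 mm high, standing loose; bystander. Origin: centre of its underside, z up.
Not all that is in view belongs to the job. Leave any purple look-alike of the buffer_block alone.

How it is judged:
By the outcome, as a careful person would: the job done as asked, in the order asked, and still so for the second after the job is handed in, with the robot touching nothing.
It also fails if it takes over 64 s, if anything falls off the work surface, if the arm or the gripper's body presses on something with over 40 N, if the wrist force passes 120 N, or if a joint passes its speed limit or range.

### The arm

A 6-joint arm with a two-finger parallel gripper is mounted at the origin on a cart in front of the work surface, level with it; the furniture and walls round the work are solid. World frame = base frame: x ahead of the robot, y to its left, z up, the work surface at z = 0. Lengths are in m, angles in rad, forces in N, time in s.
With the tool pointing down it reaches from about 0.325 to 0.775 m from the base axis. Payload 9.3 kg.
Tool frame: the origin (TCP) lies on the centre line of the jaws, within the pads' length; the fingertips stand bot.tip_reach ahead of it and the grasp point (between the pads) lies 2 mm behind it (bot.tip_reach is the distance from the TCP to the fingertips, in m); z points along the fingers, y is the direction in which the jaws open and shut (so a half turn about z gives the same grasp; the last joint's range is limited). The gripper opens to 85 mm and grips with 20 to 120 N. Pads are 22 mm wide; open, the fingers measure 114 mm over their backs; the gripper's body (76 mm by 85 mm) begins 54 mm behind the grasp point. The pads swing forward as they close: fully open they stand 13 mm farther back than shut.
Start: joints at [-1.432, 0.259, 0.021, 1.334, 0, 1.418], TCP at [0.158, -0.527, 0.248] pointing down, gripper open.
Joint ranges: [-3.04, 3.04], [-0.91, 1.82], [-1.04, 1.36], [-1.92, 1.95], [-1.52, 1.45], [-3.14, 3.14]. Speed limits (rad/s): [2.22, 2.22, 2.79, 3.14, 3.14, 3.14].

### API

Orientations are given as a unit quaternion [w, x, y, z].
In Python, from station import bot, fingers, telemetry, imaging, job gives the robot as it stands. The module is installed in compiled form; this text tells all that it offers. Calls block until the motion is done:
- bot.move_to(position, orientation): joint-space move of the TCP to a pose.
- bot.line_to(position, max_speed=0.15, rotation=None, stop_force=None): straight line of the TCP; rotation=None keeps the orientation; max_speed is the mean speed in m/s. With stop_force (N) it stops when the force on the tool has changed by that much, and returns True; else False.
- bot.move_joints(angles): joint-space move.
- fingers.gripper_open() and fingers.close(): open the fingers fully, or close them until they stop; the grip force is fixed at half the most.
- bot.wait(seconds).
- bot.inverse_kinematics(position, orientation): joint angles nearest the present ones, or None.
- telemetry.state(): the state.
- imaging.get_image(name): name is "scene" or "top"; returns a dict with "color" (384x512x3 uint8, blue, green, red), "z_map" (384x512 float32, m along the optical axis (not along the pixel's ray), 0 where there is no reading), "vfov" (degrees; the focal length in pixels is half the picture's height over the tangent of half this angle, whatever the lens; pixels are square), "cx", "cy" (the principal point, pixels), "world_from_camera" (4x4, takes a point from camera to world coordinates). Camera axes: x right, y down, z forward; pixel columns grow to the right and rows downward; lengths in m; the calibration is good to about 2 mm. A picture is of the moment at which its call begins.
A pose or a line that the arm cannot do raises bot.Unreachable and nothing moves.
- job.close_job(): hands the job in, once; it reports no verdict.
The state is a dict: "clock": time; "joint_pos": joint angles; "dq": joint speeds; "effort": joint torques, N m; "ee_pos": TCP position; "tcp_rot": TCP orientation; "ft_force": force on the tool from outside, world axes, zero at the start; "moment": the same for the moment, N m; "grip_width": finger opening in m.
Only numpy, scipy, OpenCV 4.12 (cv2) and the standard library are available. Lean on these libraries where they do the work, as an engineer would, in place of code of your own. Each camera call takes 0.05 s, during which the arm holds its last target.

## Working session

There is one attempt and no reset: what is moved stays moved. The work goes in short steps, each a Python script; the robot and the scene stay as the last script left them, time stands still between calls to the robot, and variables do not carry over. Pictures are saved under pics/ and viewed, and the job is handed in when it is done.

```bash
mkdir -p pics
cat > h.py <<'E'
import numpy as np, cv2
from station import bot, fingers, telemetry, imaging, job
def snap(n,f):
    im=imaging.get_image(n); cv2.imwrite('pics/%s.png'%f,im['color']); np.savez('pics/%s.npz'%f,**{k:np.array(v) for k,v in im.items()}); return im
def pts(im):
    z=np.array(im['z_map']);h,w=z.shape;f=h/2/np.tan(np.radians(float(im['vfov']))/2)
    u,v=np.meshgrid(np.arange(w),np.arange(h))
    P=np.stack([(u-float(im['cx']))/f*z,(v-float(im['cy']))/f*z,z,np.ones_like(z)],-1)@np.array(im['world_from_camera']).T
    P=P[...,:3]; P[z==0]=np.nan; return P
E
python3 - <<'E'
from h import *
for n in('scene','top'):
    im=snap(n,n+'0'); print(n,im['vfov'],im['cx'],im['cy'],np.round(im['world_from_camera'],3).tolist())
s=telemetry.state(); print(s, bot.tip_reach)
E
```

```text
scene 54.898749258628534 256.94337657391117 192.01271801364172 [[-0.661, -0.326, 0.676, -0.056], [-0.75, 0.277, -0.601, 0.662], [0.009, -0.904, -0.428, 0.458], [0.0, 0.0, 0.0, 1.0]]
top 42.57632188612964 247.29940597410808 194.18814888675922 [[0.006, -0.994, 0.112, 0.37], [-1.0, -0.007, -0.009, 0.137], [0.01, -0.112, -0.994, 1.381], [0.0, 0.0, 0.0, 1.0]]
{'clock': 0.1, 'joint_pos': array([-1.43158152e+00,  2.59152675e-01,  2.08316024e-02,  1.33370484e+00,
       -5.66765396e-06,  1.41819291e+00]), 'dq': array([-0.00026272, -0.00163621,  0.00143768, -0.00133128,  0.00011679,
        0.00064236]), 'effort': array([ 6.32878349e-03, -5.56686044e+01,  3.45075524e+01,  1.14277340e-02,
       -2.13269491e-04, -2.92231711e-06]), 'ee_pos': array([ 0.15819107, -0.52651527,  0.24771511]), 'tcp_rot': array([-6.14799707e-04,  9.89373950e-01,  1.45391915e-01,  1.28183064e-06]), 'ft_force': array([0.09016808, 0.70188474, 0.03793213]), 'moment': array([-0.03613698, -0.03494131,  0.04447601]), 'grip_width': 0.0856191990145137} 0.017
```

View pics/scene0.png

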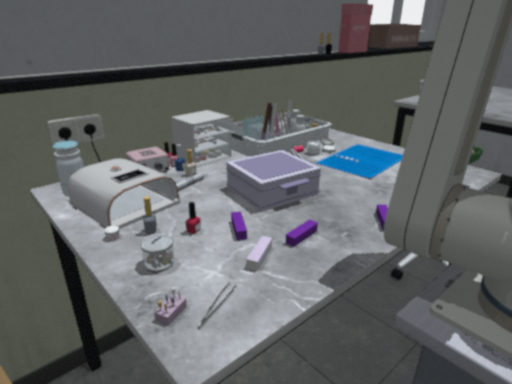

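View pics/top0.png

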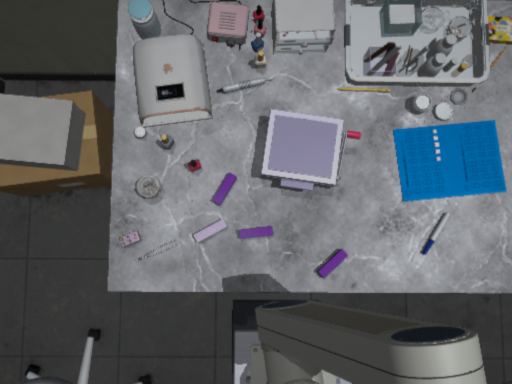

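The scene view shows the case at (273,180) with its lip at (295,187). The top view shows the case at (303,148), the lip at (297,184) and the pink knuckle at (353,134).

Buffer candidates in the top view are light lilac (210,230), purple (224,189), purple (255,232) and purple (332,263). I choose (210,230) because it is the only light lilac one; the others are the look-alikes.

Run:
```python
from h import *
im=dict(np.load('pics/top0.npz')); P=pts(im); c=im['color']
cv2.imwrite('pics/crop0.png',cv2.resize(c[110:280,120:370],None,fx=3.2,fy=3.2,interpolation=cv2.INTER_CUBIC))
def obj(name,mask):
    q=P[mask]; q=q[~np.isnan(q).any(1)]
    r=cv2.minAreaRect((q[:,:2]*1000).astype(np.float32)); print(name,len(q),'rect',np.round(r[0],1),np.round(r[1],1),round(r[2],1),'z',np.round(np.percentile(q[:,2],[2,50,98]),3))
def box(r0,r1,c0,c1):
    m=np.zeros(c.shape[:2],bool); m[r0:r1,c0:c1]=1; return m
Z=P[...,2]
obj('buffer',box(210,250,185,232)&(Z>.015)&(Z<.04))
obj('case lid',box(100,200,250,360)&(Z>.072))
obj('lip',box(176,195,275,320)&(Z>.045))
b=c.astype(int); pink=(b[...,2]-b[...,1]>60)
obj('knuck',box(125,145,345,365)&pink)
obj('red',box(150,180,180,205)&(Z>.02))
obj('silver',box(125,155,150,178)&(Z>.02)); obj('pot',box(170,205,130,168)&(Z>.02))
obj('purp1',box(165,212,205,243)&(Z>.015));obj('purp2',box(222,242,235,278)&(Z>.015));obj('purp3',box(245,282,313,352)&(Z>.015))
obj('white',box(90,115,405,435)&(Z>.015))
obj('bl',box(2,85,335,500)&(Z>.02))
obj('drw',box(0,55,270,336)&(Z>.02))
for p in [(258,113),(342,120),(334,186),(264,176),(303,148)]: print(p,np.round(P[p[1],p[0]],3))
```

```text
buffer 315 rect [422.4 226.6] [25.5 92.3] 28.8 z [0.019 0.025 0.03 ]
case lid 5067 rect [644.5 -45.3] [246.1 181. ] 81.9 z [0.076 0.082 0.09 ]
lip 485 rect [549.8  -8.9] [ 36.  120.8] 0.1 z [0.057 0.065 0.084]
knuck 79 rect [ 679.1 -157.8] [33.4 16.3] 83.5 z [0.09  0.095 0.103]
red 116 rect [604.5 273. ] [26.3 33.6] 23.2 z [0.022 0.033 0.076]
silver 134 rect [682.6 369.8] [77.2 32.8] 54.5 z [0.021 0.04  0.093]
pot 458 rect [540.9 394.6] [60.8 60.7] 65.1 z [0.027 0.053 0.058]
purp1 307 rect [539.2 188.6] [25.3 92.5] 59.0 z [0.018 0.024 0.03 ]
purp2 311 rect [418.5 100.5] [25.1 92.7] 6.6 z [0.019 0.024 0.031]
purp3 329 rect [ 335.4 -109.8] [26.5 92.4] 42.2 z [0.019 0.025 0.03 ]
white 318 rect [ 784.7 -364.8] [50.4 49.3] 80.4 z [0.016 0.038 0.048]
bl 8002 rect [ 962.1 -351.9] [502.8 263.4] 89.6 z [0.022 0.066 0.152]
drw 3125 rect [987.1 -22. ] [157.9 157.4] 1.7 z [0.027 0.148 0.155]
(258, 113) [0.761 0.095 0.002]
(342, 120) [ 0.721 -0.13   0.081]
(334, 186) [ 0.544 -0.11   0.055]
(264, 176) [0.571 0.08  0.048]
(303, 148) [ 0.643 -0.023  0.084]
```

View pics/crop0.png

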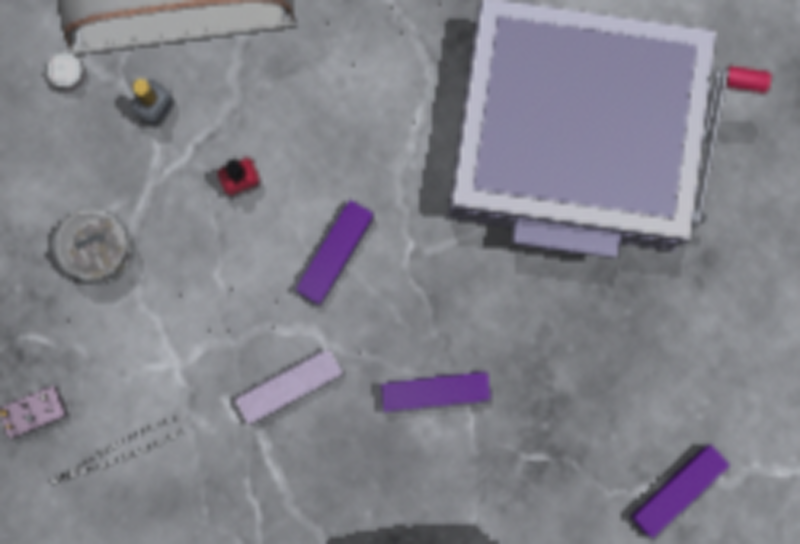

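The crop confirms it: the light lilac block is at (288,386), and the saturated purple blocks are look-alikes. Next I refine the case frame, leaving the knuckle out of the lid mask.

Run:
```python
from h import *
from scipy.spatial.transform import Rotation as R
im=dict(np.load('pics/top0.npz')); P=pts(im); c=im['color']
Z=P[...,2]
m=np.zeros(Z.shape,bool); m[100:200,250:347]=1
m&=(Z>.078)&(Z<.09)
n,l,s,_=cv2.connectedComponentsWithStats(m.astype(np.uint8)); k=1+np.argmax(s[1:,4]); m=cv2.morphologyEx((l==k).astype(np.uint8),cv2.MORPH_OPEN,np.ones((5,5)))>0
q=P[m]; r=cv2.minAreaRect((q[:,:2]*1000).astype(np.float32)); print(r, np.median(q[:,2]))
b=cv2.boxPoints(r);print(b)
# refine with plausible yaw
for name in['top','scene']:
    im=dict(np.load('pics/%s0.npz'%name)); P=pts(im); cc=im['color'].astype(int)
    mm=(cc[...,2]-cc[...,1]>60)&(np.linalg.norm(P[...,:2]-[.68,-.155],axis=-1)<.06)
    q=P[mm]; print(name,len(q), np.round(q.mean(0),4) if len(q) else '')
```

```text
((648.5525512695312, -23.902099609375), (195.89541625976562, 174.90847778320312), 84.0199966430664) 0.08221359377397874
[[ 551.3699  -112.20571]
 [ 725.32654 -130.42792]
 [ 745.7352    64.40151]
 [ 571.77856   82.62372]]
top 79 [ 0.6785 -0.1577  0.0958]
scene 34 [ 0.6727 -0.1556  0.0936]
```

```bash
cat >> h.py <<'E'
from scipy.spatial.transform import Rotation as R
C=np.array([.6486,-.0239,0]); YAW=np.radians(-5.98)
RC=R.from_euler('z',YAW)
def W(p): return C+RC.apply(np.asarray(p,float))
def inC(p): return RC.inv().apply(np.asarray(p,float)-C)
def quat(d,y):  # d tool z, y approx jaw axis, both in case frame
    d=np.array(d,float);d/=np.linalg.norm(d); y=np.array(y,float); y-=d*(y@d); y/=np.linalg.norm(y)
    M=np.stack([np.cross(y,d),y,d],1); q=(RC*R.from_matrix(M)).as_quat(); return np.r_[q[3],q[:3]]
def d_of(phi): return np.array([np.cos(phi),0,-np.sin(phi)])
def n_of(phi): return np.array([np.sin(phi),0,np.cos(phi)])
E
python3 - <<'E'
from h import *
from scipy.optimize import brentq
L=np.array([-65,45.]);H=np.array([90,55.])
def A(A0,t):
    v=A0-H; return H+np.array([v[0]*np.cos(t)+v[1]*np.sin(t),-v[0]*np.sin(t)+v[1]*np.cos(t)])
u=lambda a:np.array([np.cos(a),np.sin(a)])
for s in(1,-1):
    f=lambda a: np.linalg.norm(A(L+122*u(a)-51*u(a+s*.1516),1.36)-L)-173
    aa=np.linspace(0,.8,81); v=[f(a) for a in aa]
    for i in range(80):
        if v[i]*v[i+1]<0:
            a=brentq(f,aa[i],aa[i+1]); A0=L+122*u(a)-51*u(a+s*.1516)
            print(s,'a',np.degrees(a),'K0',L+122*u(a),'A0',A0)
            for t in(1.1,1.2,1.25,1.3,1.33,1.36):
                w=A(A0,t)-L;D=np.linalg.norm(w);ca=(122**2+D*D-51**2)/(2*122*D);b=np.arccos(min(1,ca));g=np.arctan2(w[1],w[0])
                print(t,round(D,1),'Kup',L+122*u(g+b),'Kdown',L+122*u(g-b))
print(inC([.6785,-.1577,.0958]))
for ph in (20,30,35,40,45):
  for sy in(1,-1):
    p=np.radians(ph);q=quat(d_of(p),[0,sy,0]);o=[]
    for t in (-.1,0,.4,.8,1.1,1.3):
        T=np.array([.09-.192*np.cos(t),0,.055+.192*np.sin(t)]); tcp=W(T-.017*d_of(p)-.012*n_of(p))
        j=bot.inverse_kinematics(tcp,q); o.append(None if j is None else np.round(j,1).tolist())
    print(ph,sy,o)
E
```

```text
1 a 20.321433267892797 K0 [49.4066086 87.3689498] A0 [ 4.80422899 62.6378412 ]
1.1 152.2 Kup [  7.86837489 142.84784076] Kdown [50.61419702 83.95327262]
1.2 160.4 Kup [ 15.24819206 136.89247886] Kdown [48.67409849 89.29671922]
1.25 164.4 Kup [ 19.67355345 132.83159651] Kdown [47.24126728 92.81106483]
1.3 168.3 Kup [ 24.92760496 127.44407721] Kdown [45.13179584 97.48797524]
1.33 170.7 Kup [ 28.90260078 122.88646588] Kdown [ 43.10785972 101.53928427]
1.36 173.0 Kup [ 37.00224312 111.92938367] Kdown [ 37.00224312 111.92938367]
-1 a 8.039461629602526 K0 [55.80098161 62.06232227] A0 [ 4.80422899 62.6378412 ]
1.1 152.2 Kup [  7.86837489 142.84784076] Kdown [50.61419702 83.95327262]
1.2 160.4 Kup [ 15.24819206 136.89247886] Kdown [48.67409849 89.29671922]
1.25 164.4 Kup [ 19.67355345 132.83159651] Kdown [47.24126728 92.81106483]
1.3 168.3 Kup [ 24.92760496 127.44407721] Kdown [45.13179584 97.48797524]
1.33 170.7 Kup [ 28.90260078 122.88646588] Kdown [ 43.10785972 101.53928427]
1.36 173.0 Kup [ 37.00224312 111.92938367] Kdown [ 37.00224312 111.92938367]
[ 0.04367675 -0.12995688  0.0958    ]

[... 664 characters left out ...]
0.0, -0.8, -0.2, 0.1, 3.1], [-0.2, 0.1, -0.7, -0.1, 0.1, 3.1]]
40 1 [None, None, [-0.2, 0.0, -1.0, -0.4, 0.1, -0.1], [-0.2, -0.0, -0.8, -0.1, 0.1, -0.1], [-0.2, 0.0, -0.7, -0.0, 0.1, -0.1], [-0.2, 0.1, -0.6, 0.0, 0.1, -0.1]]
40 -1 [None, None, [-0.2, 0.0, -1.0, -0.4, 0.1, 3.1], [-0.2, -0.0, -0.8, -0.1, 0.1, 3.1], [-0.2, 0.0, -0.7, -0.0, 0.1, 3.1], [-0.2, 0.1, -0.6, 0.0, 0.1, 3.1]]
45 1 [None, None, [-0.2, 0.0, -0.9, -0.2, 0.1, -0.1], [-0.2, -0.0, -0.8, 0.0, 0.1, -0.1], [-0.2, 0.0, -0.6, 0.1, 0.1, -0.1], [-0.2, 0.1, -0.5, 0.2, 0.1, -0.1]]
45 -1 [None, None, [-0.2, 0.0, -0.9, -0.2, 0.1, 3.1], [-0.2, -0.0, -0.8, 0.0, 0.1, 3.1], [-0.2, 0.0, -0.6, 0.1, 0.1, 3.1], [-0.2, 0.1, -0.5, 0.2, 0.1, 3.1]]
```

Run:
```python
from h import *
for ph in (50,55,60,65,70):
    p=np.radians(ph);q=quat(d_of(p),[0,1,0]);o=[]
    for T in ([-.145,0,.03],[-.145,0,.045],[-.104,0,.035],[-.104,0,.045],[-.104,0,.06],[-.1,0,.085]):
        tcp=W(np.array(T)-.017*d_of(p)-.012*n_of(p))
        j=bot.inverse_kinematics(tcp,q); o.append(None if j is None else np.round(j,2).tolist()[1:4])
    print(ph,o)
for t in (0,.2,.4,.6):
  for ph in range(30,70,5):
    p=np.radians(ph)
    T=np.array([.09-.192*np.cos(t),0,.055+.192*np.sin(t)]); tcp=W(T-.017*d_of(p)-.012*n_of(p))
    if bot.inverse_kinematics(tcp,quat(d_of(p),[0,1,0])) is not None: print(t,ph);break
```

```text
50 [None, None, None, [0.18, -1.03, -0.33], [0.14, -1.01, -0.27], [0.08, -0.96, -0.17]]
55 [None, [0.1, -1.02, -0.16], [0.18, -0.96, -0.18], [0.16, -0.94, -0.14], [0.13, -0.92, -0.08], [0.08, -0.87, 0.01]]
60 [[0.13, -0.96, -0.04], [0.1, -0.94, 0.02], [0.18, -0.87, 0.0], [0.16, -0.85, 0.04], [0.13, -0.83, 0.09], [0.09, -0.78, 0.17]]
65 [[0.14, -0.87, 0.12], [0.11, -0.85, 0.18], [0.19, -0.78, 0.16], [0.17, -0.77, 0.2], [0.15, -0.75, 0.24], [0.12, -0.7, 0.32]]
70 [[0.16, -0.79, 0.28], [0.13, -0.77, 0.32], [0.21, -0.7, 0.32], [0.2, -0.68, 0.35], [0.17, -0.66, 0.39], [0.15, -0.61, 0.47]]
0 50
0.2 45
0.4 40
0.6 35
```

```bash
cat >> h.py <<'E'
def lift_pose(T,ph,tr=.017):
    p=np.radians(ph); return W(np.array(T)-tr*d_of(p)-.012*n_of(p)), quat(d_of(p),[0,1,0])
def rep(tag=''):
    s=telemetry.state(); print(tag,'t',round(s['clock'],2),'p',np.round(s['ee_pos'],4),'F',np.round(s['ft_force'],1),'w',round(s['grip_width'],4))
E
python3 - <<'E'
from h import *
fingers.close(); rep('closed'); print(bot.tip_reach)
bot.move_to(*lift_pose([-.16,0,.14],60)); rep()
p,q=lift_pose([-.145,0,.033],60); print(bot.line_to(p,.2,stop_force=15)); rep()
snap('scene','s1')
p,q=lift_pose([-.101,0,.032],60); print(bot.line_to(p,.1,stop_force=10)); rep()
snap('scene','s2')
cv2.imwrite('pics/s12.png',np.hstack([cv2.resize(cv2.imread('pics/s%d.png'%i)[100:290,180:440],None,fx=1.5,fy=1.5,interpolation=2) for i in(1,2)]))
E
```

```text
closed t 0.87 p [ 0.1582 -0.5268  0.2483] F [-0.1 -0.1  0.2] w -0.0003
0.017
 t 3.07 p [ 0.4711 -0.0058  0.149 ] F [-0.1  0.1 -0. ] w -0.0002
False
 t 3.76 p [ 0.4859 -0.0072  0.042 ] F [-0.  -0.  -0.4] w 0.0
False
 t 4.4 p [ 0.5289 -0.0113  0.0406] F [-0.2 -0.3  0.4] w 0.0
```

View pics/s12.png

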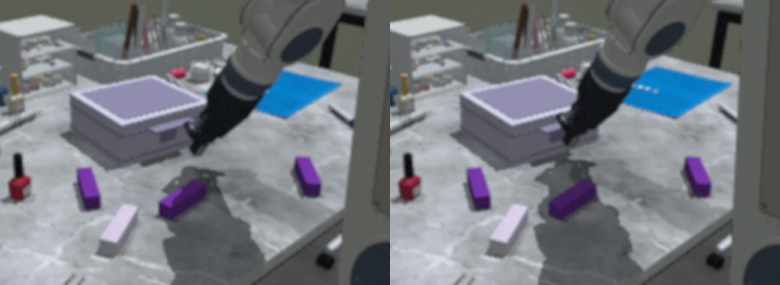

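The fingertips are in front of the lip at left (195,150) and under it at right (567,140), with no contact force. Now I lift along the arc.

Run:
```python
from h import *
r=.191
for t,ph in [(0.08,59),(.22,57),(.38,54),(.55,51),(.72,49),(.9,47)]:
    T=[.09-r*np.cos(t),0,.055+r*np.sin(t)]
    p,q=lift_pose(T,ph)
    h=bot.line_to(p,.12,rotation=q,stop_force=25); rep(str(t))
    if h: print('HIT');break
snap('scene','s3')
cv2.imwrite('pics/s3b.png',cv2.resize(cv2.imread('pics/s3.png')[60:270,180:440],None,fx=2.5,fy=2.5,interpolation=2))
```

```text
0.08 t 4.92 p [ 0.5288 -0.0112  0.0784] F [-4.1  0.1  0.5] w 0.0
0.22 t 5.28 p [ 0.5336 -0.0119  0.1046] F [-1.7  0.5 -0.4] w 0.0002
0.38 t 5.67 p [ 0.5426 -0.0129  0.1334] F [-0.2  0.3  0.8] w -0.0003
0.55 t 6.08 p [ 0.5568 -0.0143  0.1615] F [-0.2  0.   0.3] w -0.0001
0.72 t 6.5 p [ 0.5755 -0.0162  0.1862] F [-0.1 -0.5 -0.5] w 0.0
0.9 t 6.93 p [ 0.5998 -0.0187  0.2088] F [-0.3 -0.  -0.4] w 0.0002
```

View pics/s3b.png

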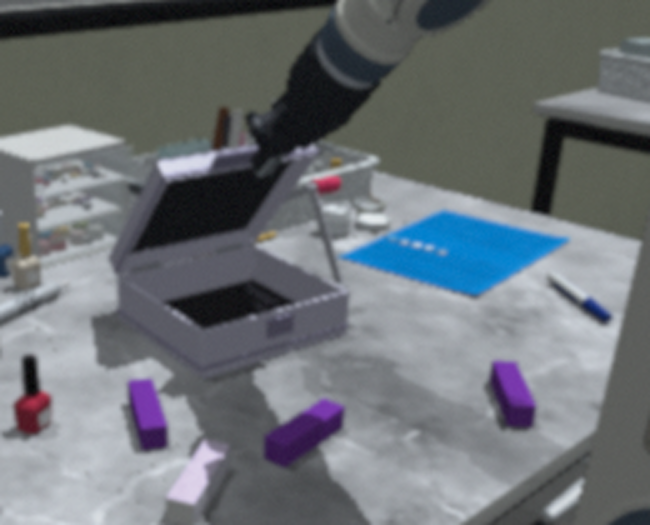

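The lid is up at about 0.9 rad, resting on the fingertips at (262,150), and the pink knuckle is visible at (327,184). I carry on.

Run:
```python
from h import *
r=.191
for t,ph in [(1.05,46),(1.17,45),(1.27,45)]:
    T=[.09-r*np.cos(t),0,.055+r*np.sin(t)]
    p,q=lift_pose(T,ph)
    h=bot.line_to(p,.1,rotation=q,stop_force=20); rep(str(t))
    if h: print('HIT');break
bot.line_to(W(inC(telemetry.state()['ee_pos'])+np.array([-.05,0,0.0])),.15); rep()
for n in('scene','top'): snap(n,n+'4')
cv2.imwrite('pics/s4b.png',np.hstack([cv2.resize(cv2.imread('pics/scene4.png')[60:270,200:400],None,fx=2,fy=2,interpolation=2),cv2.resize(cv2.imread('pics/top4.png')[60:270,200:400],None,fx=2,fy=2,interpolation=2)]))
```

```text
1.05 t 7.42 p [ 0.6232 -0.0212  0.2243] F [-0.4 -0.6 -0. ] w -0.0004
1.17 t 7.79 p [ 0.6438 -0.0234  0.2343] F [-0.   0.1 -0.6] w 0.0002
1.27 t 8.13 p [ 0.6614 -0.0252  0.2408] F [ 0.8  0.6 -0.2] w 0.0001
 t 8.62 p [ 0.6119 -0.0201  0.2416] F [ 1.7 -0.8  0.9] w -0.0001
```

View pics/s4b.png

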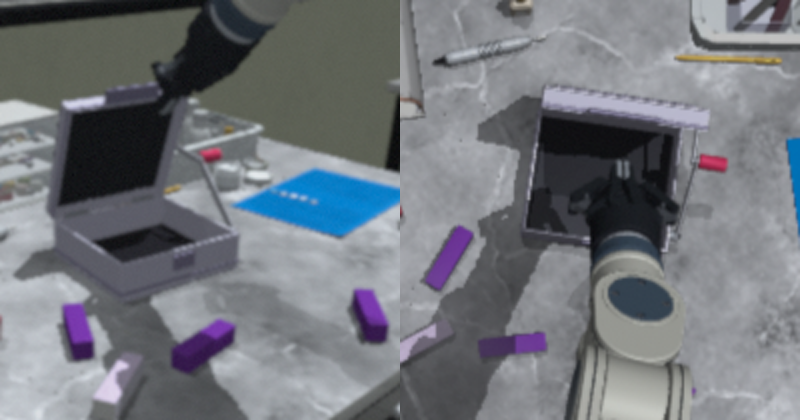

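The lid stands on its own. The knuckle is at (211,155) in the scene half and (712,163) in the top half. Now I measure it.

```bash
cat >> h.py <<'E'
def knuck(im):
    P=pts(im); cc=np.array(im['color']).astype(int); q=np.stack([P[...,i] for i in range(3)],-1)
    pc=RC.inv().apply((q-C).reshape(-1,3)).reshape(q.shape)
    m=(cc[...,2]-cc[...,1]>60)&(abs(pc[...,0])<.09)&(pc[...,1]<-.09)&(pc[...,1]>-.18)&(pc[...,2]>.06)&(pc[...,2]<.18)
    k=pc[m]; return len(k),np.round(np.median(k,0),4),np.round(np.percentile(k,3,0),3),np.round(np.percentile(k,97,0),3)
E
python3 - <<'E'
from h import *
for n in('scene4','top4'): print(knuck(dict(np.load('pics/%s.npz'%n))))
# IK for press
for K in ([.022,.130],[.043,.1015]):
  for d in ([.5,.25,-.83],[.5,.35,-.8],[.3,.3,-.9],[.4,.4,-.8]):
    for y in ([0,1,0],[0,-1,0],[1,0,.5],[-1,0,-.5]):
      d=np.array(d)/np.linalg.norm(d)
      tcp=W(np.array([K[0],-.134,K[1]])-.02*d)
      j=bot.inverse_kinematics(tcp,quat(d,y)); print(K,np.round(d,2),y,None if j is None else np.round(j,2).tolist())
E
```

```text
(39, array([ 0.0078, -0.1266,  0.1378]), array([ 0.004, -0.143,  0.132]), array([ 0.016, -0.111,  0.141]))
(89, array([ 0.0147, -0.1288,  0.1406]), array([ 0.007, -0.145,  0.135]), array([ 0.024, -0.112,  0.145]))
[0.022, 0.13] [ 0.5   0.25 -0.83] [0, 1, 0] [-0.56, 0.29, -0.36, 0.54, 0.46, -0.44]
[0.022, 0.13] [ 0.5   0.25 -0.83] [0, -1, 0] [-0.56, 0.29, -0.36, 0.54, 0.46, 2.7]
[0.022, 0.13] [ 0.5   0.25 -0.83] [1, 0, 0.5] [-0.56, 0.29, -0.36, 0.54, 0.46, 1.15]
[0.022, 0.13] [ 0.5   0.25 -0.83] [-1, 0, -0.5] [-0.56, 0.29, -0.36, 0.54, 0.46, -1.99]
[0.022, 0.13] [ 0.5   0.35 -0.8 ] [0, 1, 0] [-0.61, 0.32, -0.34, 0.59, 0.58, -0.51]
[0.022, 0.13] [ 0.5   0.35 -0.8 ] [0, -1, 0] [-0.61, 0.32, -0.34, 0.59, 0.58, 2.63]
[0.022, 0.13] [ 0.5   0.35 -0.8 ] [1, 0, 0.5] [-0.61, 0.32, -0.34, 0.59, 0.58, 1.09]
[0.022, 0.13] [ 0.5   0.35 -0.8 ] [-1, 0, -0.5] [-0.61, 0.32, -0.34, 0.59, 0.58, -2.05]
[0.022, 0.13] [ 0.3  0.3 -0.9] [0, 1, 0] [-0.54, 0.39, -0.12, 0.9, 0.41, -0.46]
[0.022, 0.13] [ 0.3  0.3 -0.9] [0, -1, 0] [-0.54, 0.39, -0.12, 0.9, 0.41, 2.69]
[0.022, 0.13] [ 0.3  0.3 -0.9] [1, 0, 0.5] [-
[... 1139 characters left out ...]
 0.53, 0.57, -2.03]
[0.043, 0.1015] [ 0.3  0.3 -0.9] [0, 1, 0] [-0.53, 0.44, -0.11, 0.85, 0.41, -0.44]
[0.043, 0.1015] [ 0.3  0.3 -0.9] [0, -1, 0] [-0.53, 0.44, -0.11, 0.85, 0.41, 2.7]
[0.043, 0.1015] [ 0.3  0.3 -0.9] [1, 0, 0.5] [-0.53, 0.44, -0.11, 0.85, 0.41, 1.09]
[0.043, 0.1015] [ 0.3  0.3 -0.9] [-1, 0, -0.5] [-0.53, 0.44, -0.11, 0.85, 0.41, -2.05]
[0.043, 0.1015] [ 0.41  0.41 -0.82] [0, 1, 0] [-0.6, 0.43, -0.21, 0.73, 0.59, -0.53]
[0.043, 0.1015] [ 0.41  0.41 -0.82] [0, -1, 0] [-0.6, 0.43, -0.21, 0.73, 0.59, 2.61]
[0.043, 0.1015] [ 0.41  0.41 -0.82] [1, 0, 0.5] [-0.6, 0.43, -0.21, 0.73, 0.59, 1.04]
[0.043, 0.1015] [ 0.41  0.41 -0.82] [-1, 0, -0.5] [-0.6, 0.43, -0.21, 0.73, 0.59, -2.11]
```

```bash
cat >> h.py <<'E'
dp=np.array([.5,.3,-.81]); dp/=np.linalg.norm(dp)
qp=quat(dp,[0,1,0])
def press_tcp(K,adv=0,y=-.132): # tip centre 10 mm before axis along push
    pn=np.array([.53,0,-.85]); return W(np.array([K[0],y,K[1]])-(.010-adv)*pn-.017*dp)
E
python3 - <<'E'
from h import *
p=inC(telemetry.state()['ee_pos'])
bot.move_to(W([-.09,-.17,.25]),qp); rep()
bot.line_to(press_tcp([.015,.1368],-.02),.2,stop_force=10); rep()
for n in('scene','top'): im=snap(n,n+'5'); print(knuck(im))
cv2.imwrite('pics/s5b.png',np.hstack([cv2.resize(cv2.imread('pics/scene5.png')[60:270,200:400],None,fx=2,fy=2,interpolation=2),cv2.resize(cv2.imread('pics/top5.png')[60:270,200:400],None,fx=2,fy=2,interpolation=2)]))
E
```

```text
t 9.48 p [ 0.5416 -0.1845  0.2493] F [-0.2 -0.2  0.1] w -0.0001
 t 10.21 p [ 0.6249 -0.1582  0.1766] F [-0.6 -0.4  0.1] w 0.0001
(39, array([ 0.0078, -0.1272,  0.1375]), array([ 0.004, -0.142,  0.131]), array([ 0.014, -0.111,  0.141]))
(71, array([ 0.0164, -0.1256,  0.1401]), array([ 0.008, -0.144,  0.135]), array([ 0.024, -0.113,  0.146]))
```

View pics/s5b.png

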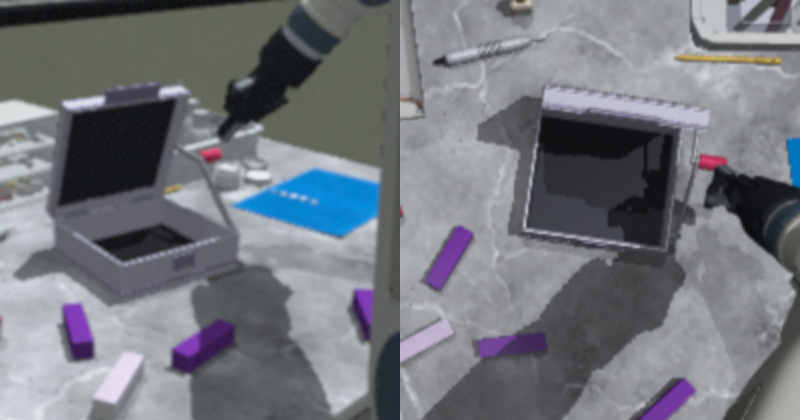

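The fingertips are just in front of and above the knuckle: (228,130) against the knuckle at (212,155) in the scene half. The lid hasn't moved. Now I press.

Run:
```python
from h import *
for K,a in [([.015,.1368],0),([.025,.1274],0),([.034,.116],0),([.040,.1075],0),([.0431,.1015],0),([.0431,.1015],.004)]:
    h=bot.line_to(press_tcp(K,a),.06,stop_force=20); rep(str((K,a)))
    if h: print('HIT');break
for n in('scene','top'): im=snap(n,n+'6'); print(knuck(im))
cv2.imwrite('pics/s6b.png',np.hstack([cv2.resize(cv2.imread('pics/scene6.png')[60:270,200:400],None,fx=2,fy=2,interpolation=2),cv2.resize(cv2.imread('pics/top6.png')[60:270,200:400],None,fx=2,fy=2,interpolation=2)]))
```

```text
([0.015, 0.1368], 0) t 10.79 p [ 0.6354 -0.1604  0.1585] F [0.3 0.1 0.3] w 0.0002
([0.025, 0.1274], 0) t 11.17 p [ 0.6456 -0.1613  0.1492] F [ 0.3  0.  -0.2] w -0.0001
([0.034, 0.116], 0) t 11.56 p [ 0.6544 -0.1622  0.1377] F [ 0.5 -0.6  1. ] w 0.0001
([0.04, 0.1075], 0) t 11.88 p [ 0.6604 -0.1629  0.1293] F [ 0.1 -0.7 -0.4] w 0.0003
([0.0431, 0.1015], 0) t 12.09 p [ 0.6631 -0.1634  0.1261] F [-20.6   0.7  22.6] w 0.0
HIT
(23, array([ 0.03  , -0.1231,  0.1052]), array([ 0.025, -0.138,  0.101]), array([ 0.036, -0.112,  0.11 ]))
(34, array([ 0.0385, -0.119 ,  0.109 ]), array([ 0.032, -0.126,  0.104]), array([ 0.047, -0.112,  0.114]))
```

View pics/s6b.png

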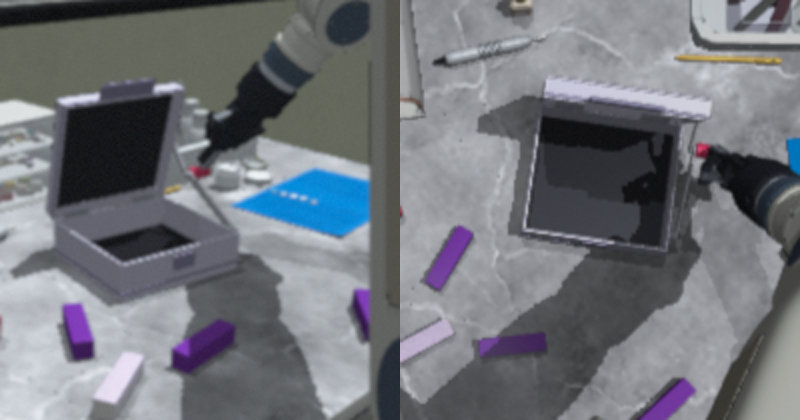

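The press ended on a hard stop at about 30 N. I back off along the approach and check that it stays locked.

Run:
```python
from h import *
p=inC(telemetry.state()['ee_pos'])
bot.line_to(W(p-.06*dp),.15); rep()
for n in('scene','top'): im=snap(n,n+'7'); print(knuck(im))
cv2.imwrite('pics/s7b.png',np.hstack([cv2.resize(cv2.imread('pics/scene7.png')[60:210,220:370],None,fx=2.6,fy=2.6,interpolation=2),cv2.resize(cv2.imread('pics/top7.png')[80:230,240:390],None,fx=2.6,fy=2.6,interpolation=2)]))
# lid angle from interior face
im=dict(np.load('pics/scene7.npz')); P=pts(im); pc=RC.inv().apply((P-C).reshape(-1,3)).reshape(P.shape)
m=(pc[...,2]>.1)&(pc[...,2]<.22)&(abs(pc[...,1])<.07)&(pc[...,0]>.02)&(pc[...,0]<.16)
q=pc[m]; a=np.polyfit(q[:,2],q[:,0],1); print(m.sum(),'lid angle',np.pi/2-np.arctan(-a[0]))
im=dict(np.load('pics/scene4.npz')); P=pts(im); pc=RC.inv().apply((P-C).reshape(-1,3)).reshape(P.shape)
m=(pc[...,2]>.1)&(pc[...,2]<.2)&(abs(pc[...,1])<.07)&(pc[...,0]>.02)&(pc[...,0]<.16)
q=pc[m]; a=np.polyfit(q[:,2],q[:,0],1); print(m.sum(),'before',np.pi/2-np.arctan(-a[0]))
```

```text
t 12.75 p [ 0.6313 -0.1782  0.1745] F [1.  0.3 0.1] w 0.0003
(37, array([ 0.0301, -0.1254,  0.1075]), array([ 0.026, -0.142,  0.102]), array([ 0.04 , -0.111,  0.111]))
(88, array([ 0.0366, -0.1289,  0.1098]), array([ 0.03 , -0.145,  0.104]), array([ 0.046, -0.112,  0.114]))
1476 lid angle 1.3283136954466455
1185 before 1.2610546916511387
```

View pics/s7b.png

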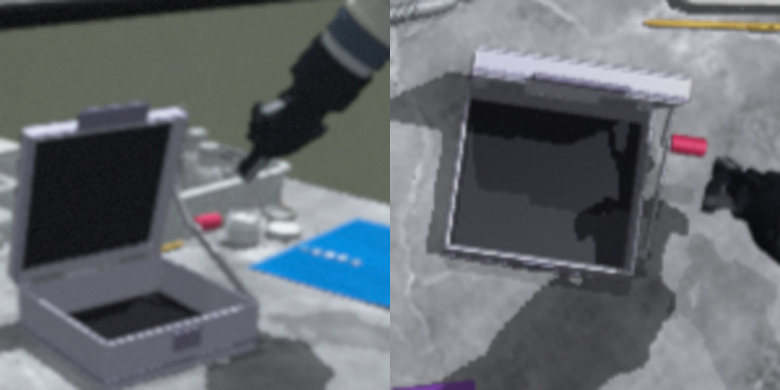

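The lid angle measures 1.328 rad and the knuckle sits at about (0.042, 0.102) in the case frame, against (0.043, 0.1015) predicted for locked. It holds with the hand away. Next is the buffer block.

Run:
```python
from h import *
p=telemetry.state()['ee_pos']
bot.line_to([.45,-.22,.26],.3); rep()
fingers.gripper_open()
def down(a): 
    a=np.radians(a)+0; q=R.from_matrix(np.stack([np.cross([np.cos(a),np.sin(a),0],[0,0,-1]),[np.cos(a),np.sin(a),0],[0,0,-1]],1)).as_quat(); return np.r_[q[3],q[:3]]
im=imaging.get_image('top'); P=pts(im);Z=P[...,2];m=np.zeros(Z.shape,bool);m[210:250,185:232]=1;m&=(Z>.015)&(Z<.04)
r=cv2.minAreaRect((P[m][:,:2]*1000).astype(np.float32));print(r)
for s in(0,180):
    print(s,bot.inverse_kinematics([.4224,.2266,.1],down(28.8+s)),bot.inverse_kinematics(W([-.03,0,.1]),down(84+s)),bot.inverse_kinematics(W([-.03,0,.033]),down(84+s)))
```

```text
t 13.68 p [ 0.4504 -0.22    0.2595] F [-0.  -0.  -0.5] w 0.0
((422.44598388671875, 226.49998474121094), (25.608285903930664, 92.10881042480469), 28.62030601501465)
0 [ 0.31708511  0.23530967 -0.41143412  0.92405254  0.          1.38522661] [-0.16900761  0.44969661 -0.07630211  1.04479761  0.         -0.06428786] [-0.16900761  0.50735551 -0.16786209  0.89557872  0.         -0.06428786]
180 [ 0.31708511  0.23530967 -0.41143412  0.92405254  0.         -1.75636604] [-0.16900761  0.44969661 -0.07630211  1.04479761  0.          3.07730479] [-0.16900761  0.50735551 -0.16786209  0.89557872  0.          3.07730479]
```

```bash
cat >> h.py <<'E'
def down(a):
    a=np.radians(a); y=[np.cos(a),np.sin(a),0]; q=R.from_matrix(np.stack([np.cross(y,[0,0,-1]),y,[0,0,-1]],1)).as_quat(); return np.r_[q[3],q[:3]]
E
python3 - <<'E'
from h import *
bot.move_to([.4224,.2266,.12],down(28.7)); rep()
print(bot.line_to([.4224,.2266,.021],.12,stop_force=10)); rep()
fingers.close(); rep('grip')
bot.line_to([.4224,.2266,.15],.15); rep()
im=snap('scene','s8'); snap('top','t8')
cv2.imwrite('pics/s8b.png',np.hstack([cv2.imread('pics/s8.png')[100:300,180:430],cv2.imread('pics/t8.png')[80:280,150:400]]))
E
```

```text
t 16.49 p [0.4227 0.2262 0.1201] F [ 0.3 -0.1 -1.4] w 0.0854
False
 t 17.47 p [0.4228 0.2266 0.0215] F [-0.1  0.3 -0.2] w 0.0855
grip t 18.05 p [0.4227 0.2267 0.0214] F [-1.  -0.2  5.5] w 0.0246
 t 19.06 p [0.422  0.2265 0.1492] F [-0.2 -0.4  0.4] w 0.0249
```

View pics/s8b.png

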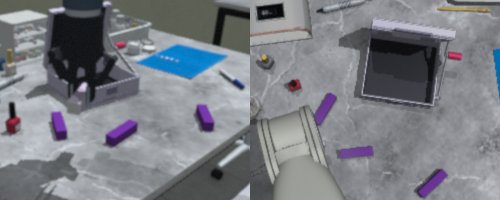

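The block is held between the fingers at (82,90) with the jaws 24.9 mm apart, and its old spot is empty. Next I carry it over the case and lower it.

Run:
```python
from h import *
bot.line_to(np.r_[W([-.03,0,0])[:2],.16],.2,rotation=down(84.0)); rep()
snap('scene','s9')
print(bot.line_to(np.r_[W([-.03,0,0])[:2],.05],.12,stop_force=8)); rep()
print(bot.line_to(np.r_[W([-.03,0,0])[:2],.0315],.04,stop_force=5)); rep()
snap('scene','s10')
cv2.imwrite('pics/s10b.png',np.hstack([cv2.imread('pics/%s.png'%n)[60:260,180:430] for n in('s9','s10')]))
```

```text
t 20.89 p [ 0.6184 -0.0203  0.1599] F [ 0.   0.4 -0.5] w 0.0247
False
 t 22.01 p [ 0.6192 -0.0208  0.0507] F [ 0.2 -0.3  0.2] w 0.0248
True
 t 22.48 p [ 0.6184 -0.0207  0.0315] F [-0.1  0.8  4.9] w 0.0245
```

View pics/s10b.png

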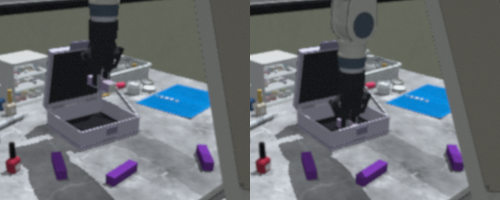

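The block made soft contact with the floor at the expected height. I release and rise.

Run:
```python
from h import *
fingers.gripper_open(); rep()
bot.line_to(np.r_[W([-.03,0,0])[:2],.17],.15); rep()
bot.line_to([.45,-.1,.28],.25); bot.line_to([.40,-.3,.28],.3); rep()
for n in('scene','top'): im=snap(n,n+'11'); print(knuck(im))
P=pts(dict(np.load('pics/top11.npz'))); pc=RC.inv().apply((P-C).reshape(-1,3)).reshape(P.shape)
cc=im['color'].astype(int)
m=(abs(pc[...,0])<.08)&(abs(pc[...,1])<.09)&(pc[...,2]>.022)&(pc[...,2]<.05); m=cv2.morphologyEx(m.astype(np.uint8),cv2.MORPH_OPEN,np.ones((3,3)))>0
q=pc[m];print(len(q),cv2.minAreaRect((q[:,:2]*1000).astype(np.float32)),np.percentile(q[:,2],[5,50,95]))
P=pts(dict(np.load('pics/scene11.npz'))); pc=RC.inv().apply((P-C).reshape(-1,3)).reshape(P.shape)
m=(pc[...,2]>.1)&(pc[...,2]<.22)&(abs(pc[...,1])<.07)&(pc[...,0]>.02)&(pc[...,0]<.16)
q=pc[m]; a=np.polyfit(q[:,2],q[:,0],1); print(m.sum(),'lid angle',np.pi/2-np.arctan(-a[0]))
P=pts(dict(np.load('pics/top11.npz')));Z=P[...,2];A=pts(dict(np.load('pics/top0.npz')))[...,2]
for n,b in dict(red=(150,180,180,205),silver=(125,155,150,178),pot=(170,205,130,168),p1=(165,212,205,243),p2=(222,242,235,278),p3=(245,282,313,352)).items():
    s=np.s_[b[0]:b[1],b[2]:b[3]]; print(n,np.round(P[s][Z[s]>.02].mean(0),4),np.round(pts(dict(np.load('pics/top0.npz')))[s][A[s]>.02].mean(0),4))
cv2.imwrite('pics/s11b.png',np.hstack([cv2.resize(cv2.imread('pics/scene11.png')[80:280,130:330],None,fx=2,fy=2),cv2.resize(cv2.imread('pics/top11.png')[90:290,170:370],None,fx=2,fy=2)]))
```

```text
t 23.15 p [ 0.6183 -0.0207  0.0312] F [-0.7  0.4 -0.6] w 0.0851
 t 24.23 p [ 0.6183 -0.0207  0.1691] F [ 0.1 -0.1 -0.8] w 0.0857
 t 26.07 p [ 0.4004 -0.299   0.2794] F [-0.2  0.1  0.5] w 0.0854
(37, array([ 0.03  , -0.1255,  0.1078]), array([ 0.026, -0.143,  0.102]), array([ 0.039, -0.113,  0.111]))
(88, array([ 0.0369, -0.1287,  0.1099]), array([ 0.03 , -0.146,  0.104]), array([ 0.046, -0.112,  0.115]))
308 ((-32.935157775878906, -1.2199115753173828), (25.70935821533203, 94.09347534179688), 89.58446502685547) [0.02913505 0.03417505 0.0386519 ]
1481 lid angle 1.3334247717064542
red [0.6019 0.2718 0.0426] [0.6019 0.2718 0.0419]
silver [0.6655 0.3471 0.0498] [0.6658 0.3474 0.0497]
pot [0.5397 0.3928 0.0511] [0.5396 0.3928 0.0513]
p1 [0.5388 0.1887 0.0247] [0.5388 0.1887 0.0246]
p2 [0.4185 0.1006 0.0247] [0.4185 0.1003 0.0247]
p3 [ 0.3352 -0.1097  0.0249] [ 0.3351 -0.1092  0.0249]
```

View pics/s11b.png

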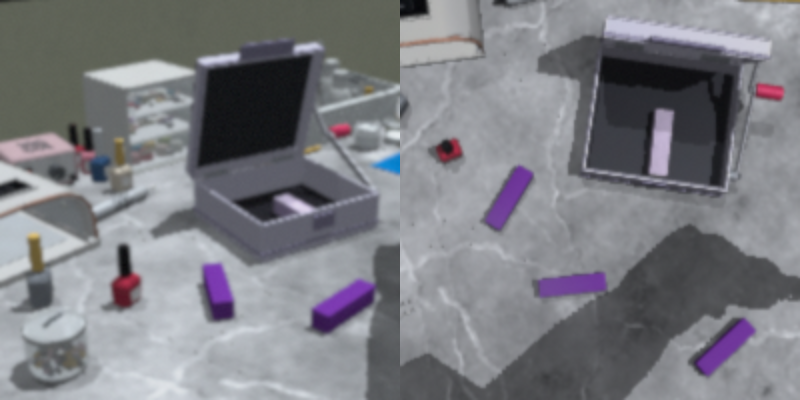

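The lilac block lies flat in the case at (662,142), with its top at 34 mm (10 + 25 expected). The lid is at 1.33 rad, the knuckle hasn't moved, and the bystanders stand where they were. I hand in.

```bash
python3 -c "
from h import *
bot.wait(.3); job.close_job(); rep()"
```

```text
the job is handed in; nothing more can be done
the job is handed in; nothing more can be done
```

I opened the lid, locked the stay, laid the lilac buffer block flat on the case floor, and handed the job in at about 26.5 s. I raised the lid from under its lip with closed fingertips. Then I pressed the pink knuckle down and toward the hinge until it hit a hard stop at about 30 N, and released.

- **Lid and stay:** the lid measured 1.33 rad just after locking and again after the placing. The knuckle read the same both times, about at the predicted locked position. My first knuckle reading, before pressing, implied a lid angle of 1.20 rad while the lid face measured 1.26. I put that down to seeing the knuckle's surface rather than its axis; with that correction the locked position agrees.
- **Buffer block:** it lies flat near the middle of the floor, slightly toward the front. Its top is at 34 mm, and about 35 mm was expected.
- **Everything else:** the bottles and pot are unmoved within measurement noise, and so are the three purple look-alikes.

No check failed. The only force stops were the two planned ones: the knuckle on its stop and the block touching the floor.

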